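# Nest the empty yarn-cone sleeve loosely on its peg

## Robot

A 6-joint arm with a two-finger parallel gripper is mounted at the origin on the work surface. World frame = base frame: x ahead of the robot, y to its left, z up, the work surface at z = 0. Lengths are in m, angles in rad, forces in N, time in s.
With the tool pointing down it reaches from about 0.275 to 0.75 m from the base axis. Payload 10.2 kg.
Tool frame: the origin (TCP) lies between the finger pads; the fingertips stand 17 mm ahead of it and the grasp point (between the pads) lies 2 mm behind it (bot.nose_length is the distance from the TCP to the fingertips, in m); z points along the fingers, y is the direction in which the jaws open and shut (so a half turn about z gives the same grasp; the last joint's range is limited). The gripper opens to 88 mm and grips with 3 to 60 N. Pads are 18 mm wide; open, the fingers measure 123 mm over their backs; the gripper's body (75 mm by 187 mm) begins 45 mm behind the grasp point.
Start: joints at [-1.555, 0.313, 1.498, -0, 1.331, -0.223], TCP at [0.124, -0.51, 0.256] pointing down, gripper open.
Joint ranges: [-2.94, 2.94], [-0.97, 2.17], [0.19, 2.56], [-1.23, 4.37], [0.02, 3.11], [-2.88, 2.88]. Speed limits (rad/s): [2.39, 2.39, 3.01, 3.14, 3.14, 3.14].

## Interface

Orientations are given as a unit quaternion [x, y, z, w].
In Python, from plant import bot gives the robot as it stands.
- The arm moves only by the tool arm_command, never from a script. Its argument "deltas" is a list of rows, each an object with "translation": the shift along the tool's x, y, z in units of 30 mm (1.0 is 30 mm), a list of three; "rotation": the turn, a rotation vector about the tool's x, y, z in units of 8 degrees (1.0 is 8 degrees), a list of three; "hand": the opening, from 0 (shut) to 1 (fully open). In form: [{"translation": [dx, dy, dz], "rotation": [ax, ay, az], "hand": hand}, ...]. A call has 1 to 8 rows; each row shifts and turns the pose as measured when the row begins, along the tool's axes as they then stand; what a row does not reach is not made up. A row lasts 1/10 s, in which the tool goes at most 50 mm and 8.59 degrees, less where a joint would pass 70% of its speed; a pose out of reach is approached as far as the arm can. A call is refused whole if a number of a shift passes 1 or a number of a turn 1, either way. A call with a gripper value outside its range is refused whole. The fingers move at their own pace and stop on an object; the grip force is fixed at half the most. Time passes only in rows, so rows that do not move let the fingers close. It gives the time, the measured TCP pose, the force and the opening at its end, in the units of the state.
- bot.observe(): the state, without advancing time (a new reading comes with each control period).
- bot.grab_frame(name): name is "side" or "top" or "wrist"; returns (picture, depth): 384x512x3 uint8, red, green, blue; 384x512 float32, m along the optical axis (not along the pixel's ray), 0 where there is no reading.
- bot.get_calibration(name): a dict with "fov_y" (degrees; the focal length in pixels is half the picture's height over the tangent of half this angle, whatever the lens; pixels are square), "cx", "cy" (the principal point, pixels), "T" (4x4, takes a point from camera to world coordinates). Camera axes: x right, y up, looking along -z (the intrinsics and any distortion apply to the point x, -y, -z); pixel columns grow to the right and rows downward; lengths in m; the calibration is good to about 2 mm. A picture is of the moment at which its call begins: read the wrist's pose just before it. get_calibration takes no time and is no camera call; for the wrist camera it gives the pose at the moment of the call.
- bot.job_done(): hands the job in, once; it reports no verdict.
Trained networks look in the newest picture that a camera, given by its name, has taken for a name from the list of things; names that differ only in an ending like _2 or _b are one class to them, and where a whole thing is asked for, a point or a joint stands for the part that bears it (a point fixed in the world has none). Each returns a list of dicts, best first, with "p" (0 to 1); they miss things now and then, are a little off and sometimes report something else, mostly with a low value. They report only what shows in the picture. A call takes as long as a camera call. They do not tell look-alikes from the thing itself.
- bot.masks_of(name, camera): "pixels" (384x512 bool, what is visible of it) and "xy" ([column, row] in pixels, amid what is visible of it).
- bot.place_of(name, camera): "xy" ([column, row] in pixels: a listed point, or the origin of a listed thing).
The state is a dict: "t": time; "joint_positions": joint angles; "dq": joint speeds; "tau": joint torques, N m; "ee_pos": TCP position; "orientation": TCP orientation; "ft_force": force on the tool from outside, world axes, zero at the start; "ft_torque": the same for the moment, N m; "width": finger opening in m.
Only numpy, scipy, OpenCV 4.12 (cv2) and the standard library are available. Lean on these libraries where they do the work, as an engineer would, in place of code of your own. Each camera call takes 0.05 s, during which the arm holds its last target.

## Task

Pick up the gold cone sleeve and put it away, wide end down, over the gold tapered peg so that it nests loosely under its own weight. The tapers wedge, so do not press it home or drop it on: stop as they meet and let go. Leave the rose-coloured sleeve standing where it is, and the rose peg empty.

Things in the scene. Friction and masses are not known exactly. Their poses are not given: they have to be found in the camera images.
- gold_sleeve_mid (a point): Gold-yellow hollow tapered sleeve, open both ends, 110 mm tall, standing wide end down: outside diameter 70 mm at the foot, tapering to 36 mm at 78 mm up, then a straight nose 36 mm across for the top 32 mm (grip here from above). Wall 2.5 mm; inside diameter at the foot 65 mm; 60 to 110 g. Point: on its axis half-way up, 55 mm above foot and below top; z towards the nose.
- gold_peg_tip (a point): Gold-yellow solid tapered peg, fixed, on a round wooden foot (100 mm across, 20 mm thick). Point: centre of its flat top, 110 mm above the table; z up. 35 mm across at the top, widening to 74 mm at the wooden foot: the taper inside the sleeves. A nested sleeve rests by taper contact, clear of the foot: its own foot about 40 mm above the table, its half-way point about 15 mm below the peg top.
- rose_sleeve_mid (a point): Dark rose-red sleeve of the same shape and size as the gold one, standing wide end down; a bystander to leave alone. Point: on its axis half-way up, 55 mm above its foot; z towards the nose.
- rose_peg_tip (a point): Dark rose-red peg on a fixed wooden foot, same shape as the gold peg, a bystander that stays empty. The point is the centre of its flat top, 110 mm above the table; z up.
Things that resemble listed ones, but are neither listed nor needed, are in the scene too. Leave any green or grey look-alike of the part that bears rose_sleeve_mid alone. Leave any turquoise look-alike of the part that bears gold_sleeve_mid alone.

How it is judged:
By the outcome, as a careful person would: the job done as asked, in the order asked, and still so for the second after the job is handed in, with the robot touching nothing.
It also fails if it takes over 38 s, if anything falls off the work surface, if the arm or the gripper's body presses on something with over 40 N, if the wrist force passes 120 N, or if a joint passes its speed limit or range.

## Working session

There is one attempt and no reset: what is moved stays moved. The work goes in short steps, Python scripts to look and compute and a tool call to move; the robot and the scene stay as the last step left them, time stands still between calls to the robot, and variables do not carry over. Pictures are saved under pics/ and viewed, and the job is handed in when it is done.

Besides the shell and the picture viewer there is one more tool, called after ">>>" by a JSON object that holds its "name" and its "arguments". arm_command: Moves the arm, as the interface text tells. Its arguments: {"type":"object","properties":{"deltas":{"type":"array","items":{"type":"object","properties":{"translation":{"type":"array","items":{"type":"number"}},"rotation":{"type":"array","items":{"type":"number"}},"hand":{"type":"number"}}}}},"required":["deltas"]}

```bash
mkdir -p pics; ls
python3 - <<'E'
from plant import bot
import cv2,numpy as np
s=bot.observe();print(s)
for n in ["top","side"]:
    p,d=bot.grab_frame(n);cv2.imwrite(f"pics/{n}0.png",p[:,:,::-1]);np.save(f"pics/{n}0.npy",d)
    c=bot.get_calibration(n);print(n,c)
    for k in ["gold_sleeve_mid","gold_peg_tip","rose_sleeve_mid","rose_peg_tip"]:
        print(k,[(r['p'],r['xy']) for r in bot.place_of(k,n)][:5])
E
```

```text
pics
{'t': 0.0, 'joint_positions': array([-1.55542539e+00,  3.13430534e-01,  1.49842847e+00, -1.51717629e-05,
        1.33097471e+00, -2.23381185e-01]), 'dq': array([-0.00014165, -0.00092579,  0.00033233, -0.00043471, -0.00105575,
       -0.00041025]), 'tau': array([ 3.41344985e-04, -4.02204895e+01, -2.52265978e+01,  6.94641983e-02,
        3.52611335e-02, -1.04569467e-04]), 'ee_pos': array([ 0.12414836, -0.5098844 ,  0.25517425]), 'orientation': array([ 9.92882729e-01,  1.19094504e-01,  5.70944141e-05, -6.17944145e-04]), 'ft_force': array([ 0.6929351 , -1.33403285,  0.30668571]), 'ft_torque': array([-0.00290305, -0.04630257, -0.0259067 ]), 'width': 0.08800065685633188}
top {'fov_y': 57.32453411245746, 'cx': 253.6480375622997, 'cy': 190.37087002373477, 'T': array([[ 0.01030328,  0.99818345, -0.05936035,  0.4273879 ],
       [-0.99993798,  0.01003398, -0.00483289, -0.02916097],
       [-0.00422849,  0.05940647,  0.99822492,  0.89403027],
       [ 0.        ,  0.        ,  0.        ,  1.        ]])}
gold_sleeve_mid [(0.85, [351.0, 205.1]), (0.63, [352.8, 259.0])]
gold_peg_tip [(0.55, [184.6, 108.9])]
rose_sleeve_mid [(0.95, [302.6, 131.9]), (0.85, [257.0, 137.1]), (0.65, [355.8, 152.6])]
rose_peg_tip [(0.72, [154.3, 203.6])]
side {'fov_y': 51.356975399067906, 'cx': 265.4650585069643, 'cy': 195.11969351311674, 'T': array([[-0.86936138,  0.27863447, -0.40813432,  0.13892667],
       [-0.49399762, -0.46775606,  0.73291924,  0.57346097],
       [ 0.01330926,  0.83878907,  0.54429382,  0.52547074],
       [ 0.        ,  0.        ,  0.        ,  1.        ]])}
gold_sleeve_mid []
gold_peg_tip [(0.68, [139.7, 187.7])]
rose_sleeve_mid [(0.75, [279.1, 147.4]), (0.73, [238.3, 164.9]), (0.61, [217.3, 189.5])]
rose_peg_tip [(0.58, [204.1, 252.4])]
```

View pics/top0.png

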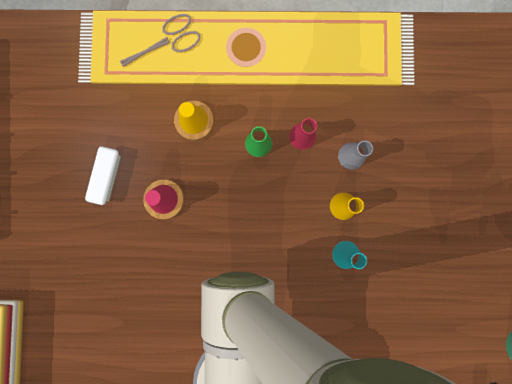

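View pics/side0.png

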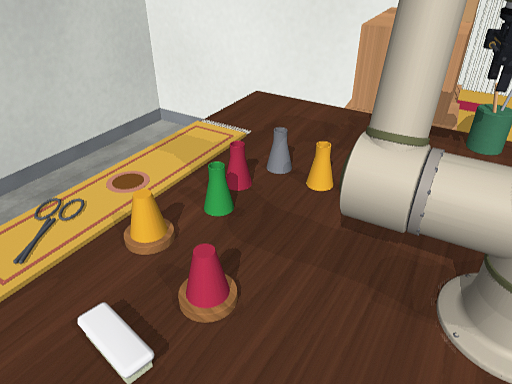

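Top view: the gold sleeve is at (345,205), with its nose ring at (356,205). It could be mistaken for the turquoise sleeve (347,256), grey sleeve (353,155), rose sleeve (304,133), green sleeve (258,141) or gold peg on its foot (190,115). I choose the gold hollow one at (345,205), and will check it in a crop and measure it by depth.

```bash
cat > h.py <<'E'
import numpy as np,cv2
def cloud(d,c):
    f=d.shape[0]/2/np.tan(np.radians(c['fov_y'])/2)
    v,u=np.indices(d.shape)
    P=np.stack([(u-c['cx'])/f*d,-(v-c['cy'])/f*d,-d],-1)
    return P@c['T'][:3,:3].T+c['T'][:3,3]
def proj(p,c,h=384):
    f=h/2/np.tan(np.radians(c['fov_y'])/2)
    q=np.linalg.inv(c['T'])@np.append(p,1)
    return c['cx']-f*q[0]/q[2], c['cy']+f*q[1]/q[2]
E
python3 - <<'E'
from plant import bot
from h import *
p=cv2.imread("pics/top0.png");cv2.imwrite("pics/crop0.png",cv2.resize(p[90:290,130:400],None,fx=2.9,fy=2.9,interpolation=cv2.INTER_CUBIC))
for n in ["top","side"]:
    im=cv2.imread(f"pics/{n}0.png");d=np.load(f"pics/{n}0.npy");c=bot.get_calibration(n);W=cloud(d,c)
    hsv=cv2.cvtColor(im,cv2.COLOR_BGR2HSV)
    reg={'top':dict(gs=(180,235,325,370),gp=(95,140,170,215),rs=(110,155,285,325),tq=(235,275,325,370),gr=(135,170,335,380),rp=(175,220,140,190)),
         'side':dict(gs=(135,195,300,340),gp=(180,245,125,172),rs=(135,190,225,255),rp=(240,310,180,235))}[n]
    for k,(a,b,e,f) in reg.items():
        w=W[a:b,e:f].reshape(-1,3);h=hsv[a:b,e:f].reshape(-1,3);dd=d[a:b,e:f].ravel()
        m=(w[:,2]>.1)&(dd>0)
        t=w[m]
        print(n,k,m.sum(),'zmax',w[dd>0][:,2].max().round(4),'mean',t.mean(0).round(4),'mid',((t.max(0)+t.min(0))/2).round(4),'ext',np.ptp(t,axis=0).round(3))
    if n=='side': print(np.median(W[330:340,250:260].reshape(-1,3),0))
    else: print(np.median(W[230:240,200:210].reshape(-1,3),0))
E
```

```text
top gs 86 zmax 0.1135 mean [ 0.4429 -0.2518  0.1081] mid [ 0.4426 -0.2515  0.107 ] ext [0.034 0.036 0.013]
top gp 230 zmax 0.1132 mean [0.6549 0.1286 0.1087] mid [0.6561 0.129  0.1066] ext [0.036 0.036 0.013]
top rs 80 zmax 0.1125 mean [ 0.6218 -0.1477  0.1077] mid [ 0.6219 -0.1478  0.1064] ext [0.036 0.035 0.012]
top tq 96 zmax 0.1126 mean [ 0.321  -0.258   0.1074] mid [ 0.3218 -0.2575  0.1064] ext [0.035 0.036 0.012]
top gr 94 zmax 0.1122 mean [ 0.5716 -0.2739  0.1072] mid [ 0.5712 -0.2734  0.1062] ext [0.034 0.035 0.012]
top rp 233 zmax 0.1126 mean [0.4555 0.1998 0.1085] mid [0.455  0.2009 0.1064] ext [0.036 0.035 0.013]
[ 0.36732567  0.09841826 -0.00069734]
side gs 125 zmax 0.1965 mean [ 0.4325 -0.2305  0.111 ] mid [ 0.379  -0.1131  0.1483] ext [0.158 0.314 0.097]
side gp 240 zmax 0.1119 mean [0.6518 0.1346 0.1077] mid [0.654  0.1315 0.1061] ext [0.036 0.038 0.012]
side rs 115 zmax 0.1109 mean [ 0.6192 -0.1457  0.1058] mid [ 0.6197 -0.1455  0.1055] ext [0.038 0.038 0.011]
side rp 398 zmax 0.1116 mean [0.4516 0.2064 0.1078] mid [0.4535 0.2034 0.1058] ext [0.038 0.036 0.012]
[ 3.49434540e-01  2.23998771e-01 -3.48802174e-04]
```

View pics/crop0.png

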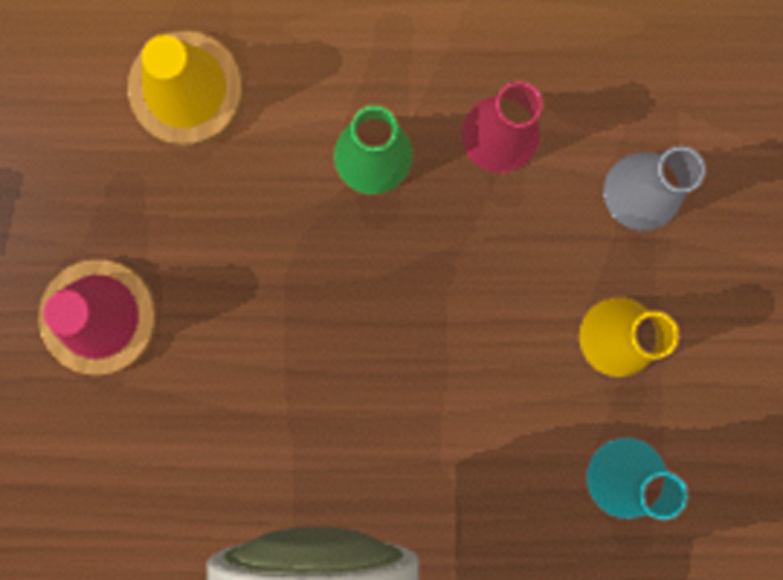

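Crop: confirmed, the hollow gold sleeve stands at crop (620,337) with its open ring at (655,335), and the solid gold peg tip is at crop (165,55). Next I move above the sleeve.

>>> {"name": "arm_command", "arguments": {"deltas": [{"translation": [0.95, -0.45, 0], "rotation": [0, 0, 0], "hand": 1}, {"translation": [0.95, -0.45, 0], "rotation": [0, 0, 0], "hand": 1}, {"translation": [0.95, -0.45, 0], "rotation": [0, 0, 0], "hand": 1}, {"translation": [0.95, -0.45, 0], "rotation": [0, 0, 0], "hand": 1}, {"translation": [0.95, -0.45, 0], "rotation": [0, 0, 0], "hand": 1}, {"translation": [0.95, -0.45, 0], "rotation": [0, 0, 0], "hand": 1}, {"translation": [0.95, -0.45, 0], "rotation": [0, 0, 0], "hand": 1}, {"translation": [0.95, -0.45, 0], "rotation": [0, 0, 0], "hand": 1}]}}

```text
t: 1.3
ee_pos: [0.3247, -0.3475, 0.2555]
orientation: [0.993, 0.116, 0.0, 0.0]
ft_force: [0.9, -0.3, 0.9]
width: 0.0881
```

>>> {"name": "arm_command", "arguments": {"deltas": [{"translation": [0.95, -0.45, 0], "rotation": [0, 0, 0], "hand": 1}, {"translation": [0.95, -0.45, 0], "rotation": [0, 0, 0], "hand": 1}, {"translation": [0.95, -0.45, 0], "rotation": [0, 0, 0], "hand": 1}, {"translation": [0.95, -0.45, 0], "rotation": [0, 0, 0], "hand": 1}, {"translation": [0.6, -0.3, 0], "rotation": [0, 0, 0], "hand": 1}, {"translation": [0, 0, 0], "rotation": [0, 0, 0], "hand": 1}]}}

```text
t: 1.9
ee_pos: [0.445, -0.249, 0.2558]
orientation: [0.993, 0.118, 0.001, 0.001]
ft_force: [-0.2, -0.1, 0.7]
width: 0.0878
```

```bash
cat > w.py <<'E'
import sys
from plant import bot
from h import *
n=sys.argv[1]
s=bot.observe();c=bot.get_calibration("wrist");p,d=bot.grab_frame("wrist")
cv2.imwrite(f"pics/{n}.png",p[:,:,::-1]);np.save(f"pics/{n}.npy",d)
print(s['t'],s['ee_pos'].round(4),s['orientation'].round(4),s['ft_force'].round(2),s['width'])
W=cloud(d,c);m=(d>0)&(W[...,2]>.098)&(W[...,2]<.118)
k,l,st,ce=cv2.connectedComponentsWithStats(m.astype('uint8'))
for i in range(1,k):
    if st[i,4]>60:
        t=W[l==i];cc,r=cv2.minEnclosingCircle((t[:,:2]*1000).astype('float32'))
        print(ce[i].round(),st[i,4],'circ',np.array(cc).round(1),round(r,1),'z',np.median(t[:,2]).round(4),t[:,2].max().round(4),'rgb',p[l==i].mean(0).round())
E
python3 w.py w1
```

```text
1.9 [ 0.445  -0.249   0.2558] [9.930e-01 1.178e-01 5.000e-04 8.000e-04] [-0.18 -0.08  0.69] 0.08776269851851773
[308.  57.] 561 circ [ 570.8 -272. ] 18.1 z 0.1099 0.113 rgb [229. 225. 230.]
[253. 181.] 391 circ [ 442.6 -250.2] 17.9 z 0.1104 0.1129 rgb [254. 242.  38.]
[233. 290.] 213 circ [ 314.6 -257.5] 16.3 z 0.1083 0.113 rgb [ 71. 204. 206.]
```

View pics/w1.png

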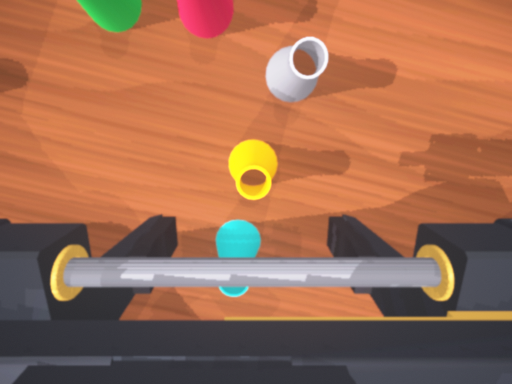

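Wrist view: the gold sleeve is in the middle, ring at (253,181), between turquoise (238,260) and grey (297,70). The fingers straddle it to left and right. Descending.

>>> {"name": "arm_command", "arguments": {"deltas": [{"translation": [-0.05, 0.02, 0.8], "rotation": [0, 0, 0], "hand": 1}, {"translation": [-0.04, 0.02, 0.8], "rotation": [0, 0, 0], "hand": 1}, {"translation": [0, 0, 0.8], "rotation": [0, 0, 0], "hand": 1}, {"translation": [0, 0, 0.8], "rotation": [0, 0, 0], "hand": 1}, {"translation": [0, 0, 0.5], "rotation": [0, 0, 0], "hand": 1}, {"translation": [0, 0, 0], "rotation": [0, 0, 0], "hand": 1}]}}

```text
t: 2.55
ee_pos: [0.438, -0.2567, 0.142]
orientation: [0.993, 0.115, 0.001, 0.002]
ft_force: [-0.2, 1.2, -0.7]
width: 0.0884
```

```bash
python3 w.py w2
```

```text
2.55 [ 0.438  -0.2567  0.142 ] [9.934e-01 1.150e-01 6.000e-04 2.300e-03] [-0.19  1.17 -0.67] 0.08842357233793471
[333.  21.] 1031 circ [ 568.9 -272.5] 17.9 z 0.1092 0.1132 rgb [206. 204. 211.]
[244. 212.] 1249 circ [ 442.2 -250.2] 18.3 z 0.11 0.1135 rgb [252. 227.  36.]
```

View pics/w2.png

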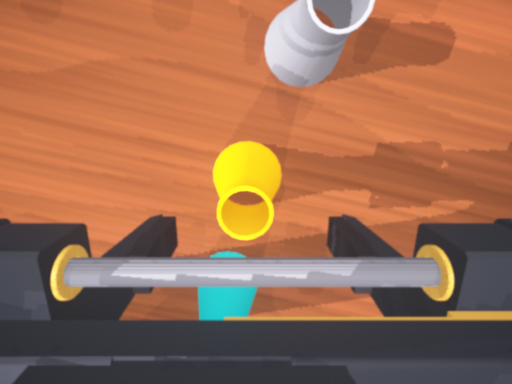

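>>> {"name": "arm_command", "arguments": {"deltas": [{"translation": [0.2, -0.18, 0.2], "rotation": [0, 0, 0], "hand": 1}, {"translation": [0, 0, 0.5], "rotation": [0, 0, 0], "hand": 1}, {"translation": [0, 0, 0.4], "rotation": [0, 0, 0], "hand": 1}, {"translation": [0, 0, 0], "rotation": [0, 0, 0], "hand": 1}]}}

```text
t: 3.0
ee_pos: [0.4443, -0.2516, 0.1117]
orientation: [0.993, 0.114, 0.003, 0.005]
ft_force: [0.4, -0.6, -0.3]
width: 0.0883
```

```bash
cat > g.py <<'E'
import sys
from plant import bot
import numpy as np
from scipy.spatial.transform import Rotation as R
t=np.array([float(a) for a in sys.argv[1:4]])
s=bot.observe();r=R.from_quat(s['orientation'])
des=R.from_quat([np.cos(.1194),np.sin(.1194),0,0])
print(s['t'],s['ee_pos'].round(4),'F',s['ft_force'].round(2),'w',round(s['width'],4),'tiltdeg',np.degrees(np.arccos(-r.as_matrix()[2,2])).round(2))
print('trans',(r.inv().apply(t-s['ee_pos'])/.03).round(2),'rot',(np.degrees((r.inv()*des).as_rotvec())/8).round(3))
E
python3 g.py 0.4424 -0.2502 0.098
```

```text
3.0 [ 0.4443 -0.2516  0.1117] F [ 0.37 -0.57 -0.26] w 0.0883 tiltdeg 0.71
trans [-0.05 -0.06  0.46] rot [ 0.081 -0.035 -0.07 ]
```

>>> {"name": "arm_command", "arguments": {"deltas": [{"translation": [-0.05, -0.05, 0.25], "rotation": [0.08, -0.04, -0.07], "hand": 1}, {"translation": [0, 0, 0.2], "rotation": [0, 0, 0], "hand": 1}, {"translation": [0, 0, 0], "rotation": [0, 0, 0], "hand": 1}]}}

```text
t: 3.3
ee_pos: [0.443, -0.2506, 0.0982]
orientation: [0.993, 0.12, -0.0, 0.0]
ft_force: [-0.1, 0.8, -0.4]
width: 0.0881
```

```bash
python3 g.py 0.4424 -0.2502 0.098
```

```text
3.3 [ 0.443  -0.2506  0.0982] F [-0.05  0.77 -0.38] w 0.0881 tiltdeg 0.03
trans [-0.01 -0.02  0.01] rot [0.004 0.001 0.008]
```

Aligned within a millimetre. Closing the gripper.

>>> {"name": "arm_command", "arguments": {"deltas": [{"translation": [0, 0, 0], "rotation": [0, 0, 0], "hand": 0}, {"translation": [0, 0, 0], "rotation": [0, 0, 0], "hand": 0}, {"translation": [0, 0, 0], "rotation": [0, 0, 0], "hand": 0}, {"translation": [0, 0, 0], "rotation": [0, 0, 0], "hand": 0}, {"translation": [0, 0, 0], "rotation": [0, 0, 0], "hand": 0}, {"translation": [0, 0, 0], "rotation": [0, 0, 0], "hand": 0}, {"translation": [0, 0, 0], "rotation": [0, 0, 0], "hand": 0}]}}

```text
t: 4.0
ee_pos: [0.4434, -0.251, 0.0992]
orientation: [0.993, 0.12, 0.001, 0.001]
ft_force: [0.1, -0.4, -0.7]
width: 0.0351
```

```bash
python3 g.py 0.4424 -0.2502 0.25
```

```text
4.0 [ 0.4434 -0.251   0.0992] F [ 0.1  -0.39 -0.7 ] w 0.0351 tiltdeg 0.13
trans [-0.02 -0.02 -5.03] rot [ 0.015 -0.006  0.007]
```

Gripped at 35 mm, which matches the nose. Lifting.

>>> {"name": "arm_command", "arguments": {"deltas": [{"translation": [0, 0, -0.3], "rotation": [0, 0, 0], "hand": 0}, {"translation": [0, 0, -0.6], "rotation": [0, 0, 0], "hand": 0}, {"translation": [0, 0, -0.9], "rotation": [0, 0, 0], "hand": 0}, {"translation": [0, 0, -0.9], "rotation": [0, 0, 0], "hand": 0}, {"translation": [0, 0, -0.9], "rotation": [0, 0, 0], "hand": 0}, {"translation": [0, 0, -0.9], "rotation": [0, 0, 0], "hand": 0}, {"translation": [0, 0, -0.9], "rotation": [0, 0, 0], "hand": 0}, {"translation": [0, 0, -0.6], "rotation": [0, 0, 0], "hand": 0}]}}

```text
t: 4.8
ee_pos: [0.4418, -0.2494, 0.2878]
orientation: [0.993, 0.12, -0.001, -0.001]
ft_force: [0.6, 0.2, -1.0]
width: 0.0355
```

```bash
python3 g.py 0.6549 0.1290 0.255
python3 - <<'E'
from plant import bot
import cv2
p,d=bot.grab_frame("side");cv2.imwrite("pics/side1.png",p[:,:,::-1])
E
```

```text
4.8 [ 0.4418 -0.2494  0.2878] F [ 0.62  0.19 -0.97] w 0.0355 tiltdeg 0.15
trans [  9.9  -10.56   1.1 ] rot [-0.013  0.012  0.007]
```

View pics/side1.png

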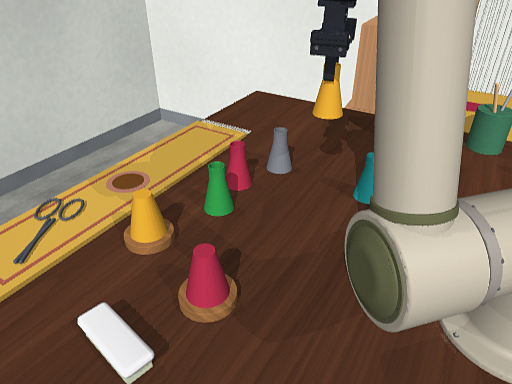

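The side view shows the sleeve hanging upright in the gripper at (329,95), with all neighbours standing. Carrying it high towards the peg.

>>> {"name": "arm_command", "arguments": {"deltas": [{"translation": [0.4, -0.4, 0], "rotation": [0, 0, 0], "hand": 0}, {"translation": [0.75, -0.8, 0], "rotation": [0, 0, 0], "hand": 0}, {"translation": [0.9, -0.95, 0], "rotation": [0, 0, 0], "hand": 0}, {"translation": [0.9, -0.95, 0], "rotation": [0, 0, 0], "hand": 0}, {"translation": [0.9, -0.95, 0], "rotation": [0, 0, 0], "hand": 0}, {"translation": [0.9, -0.95, 0], "rotation": [0, 0, 0], "hand": 0}, {"translation": [0.9, -0.95, 0], "rotation": [0, 0, 0], "hand": 0}, {"translation": [0.9, -0.95, 0], "rotation": [0, 0, 0], "hand": 0}]}}

```text
t: 5.65
ee_pos: [0.5868, 0.0036, 0.2895]
orientation: [0.993, 0.116, -0.0, 0.002]
ft_force: [0.3, -1.1, -1.0]
width: 0.0354
```

```bash
python3 g.py 0.6549 0.1290 0.255
```

```text
5.65 [0.5868 0.0036 0.2895] F [ 0.3  -1.1  -1.02] w 0.0354 tiltdeg 0.2
trans [ 3.17 -3.55  1.14] rot [ 0.024  0.003 -0.051]
```

```bash
python3 w.py w3; python3 g.py 0.6549 0.1290 0.255
```

```text
5.65 [0.5868 0.0036 0.2895] [ 0.9933  0.1156 -0.      0.0017] [ 0.3  -1.1  -1.02] 0.035361496536525594
[154.  84.] 1123 circ [655.9 130.5] 19.8 z 0.1106 0.1133 rgb [235. 192.  18.]
[290. 163.] 209 circ [601.3 -33.7] 18.1 z 0.1098 0.1128 rgb [ 50. 153.  60.]
[382. 172.] 478 circ [ 621.4 -145.8] 18.3 z 0.1082 0.1132 rgb [139.  30.  49.]
[462. 232.] 592 circ [ 571.1 -272.1] 19.0 z 0.1066 0.1125 rgb [115. 112. 119.]
[ 70. 229.] 452 circ [458.3 204. ] 18.7 z 0.1103 0.1128 rgb [198.  42.  74.]
5.7 [0.5884 0.0083 0.289 ] F [ 1.37  3.94 -1.42] w 0.0354 tiltdeg 0.07
trans [ 3.09 -3.4   1.13] rot [ 0.008 -0.005 -0.025]
```

View pics/w3.png

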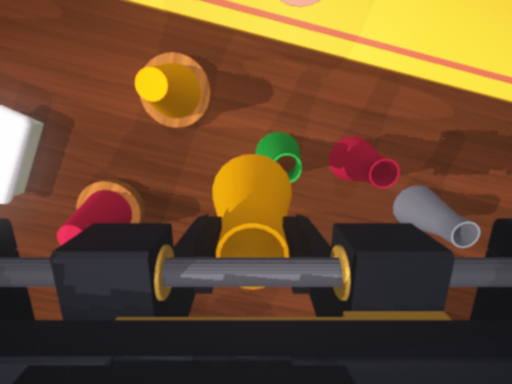

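Wrist view: the sleeve hangs upright between the fingers at (252,205), and the gold peg top is at (153,84), or about (0.655,0.130) in world. The rose peg (70,230) and green sleeve (280,155) are clear of the path. Moving over the peg.

>>> {"name": "arm_command", "arguments": {"deltas": [{"translation": [0.7, -0.75, 0], "rotation": [0, 0, -0.03], "hand": 0}, {"translation": [0.7, -0.75, 0], "rotation": [0, 0, 0], "hand": 0}, {"translation": [0.7, -0.75, 0], "rotation": [0, 0, 0], "hand": 0}, {"translation": [0.6, -0.7, 0], "rotation": [0, 0, 0], "hand": 0}, {"translation": [0.3, -0.4, 0], "rotation": [0, 0, 0], "hand": 0}, {"translation": [0, 0, 0], "rotation": [0, 0, 0], "hand": 0}]}}

```text
t: 6.3
ee_pos: [0.6532, 0.1346, 0.2849]
orientation: [0.993, 0.121, -0.002, 0.0]
ft_force: [0.0, 0.1, -0.6]
width: 0.0351
```

```bash
python3 g.py 0.655 0.130 0.23
python3 - <<'E'
from plant import bot
from h import *
def fit(xy):
    A=np.c_[2*xy,np.ones(len(xy))];s=np.linalg.lstsq(A,(xy**2).sum(1),rcond=None)[0];return s[:2]
# flat-top from stored top/side/wrist clouds
for n in ["top","side"]:
    d=np.load(f"pics/{n}0.npy");W=cloud(d,bot.get_calibration(n))
    m=(d>0)&(np.hypot(W[...,0]-.655,W[...,1]-.13)<.03)&(W[...,2]>.1065)
    t=W[m];cc,r=cv2.minEnclosingCircle((t[:,:2]*1000).astype('float32'));print(n,t.mean(0).round(4),np.round(cc,1),round(r,1))
    if n=='top':
        # foot disc: boundary
        m=(d>0)&(np.hypot(W[...,0]-.655,W[...,1]-.13)<.08)&(W[...,2]>.014)&(W[...,2]<.024);t=W[m]
        cc,r=cv2.minEnclosingCircle((t[:,:2]*1000).astype('float32'));print('foot',np.round(cc,1),round(r,1))
E
python3 w.py w4;python3 g.py 0.655 0.130 0.23
```

```text
6.3 [0.6532 0.1346 0.2849] F [ 0.    0.06 -0.56] w 0.0351 tiltdeg 0.28
trans [0.03 0.16 1.83] rot [-0.002  0.035  0.031]
top [0.6563 0.1295 0.1097] [656.5 129.9] 18.3
foot [657.  129.5] 50.2
side [0.6539 0.1324 0.1094] [655.6 130.9] 19.3
6.3 [0.6532 0.1346 0.2849] [ 9.926e-01  1.213e-01 -2.500e-03  2.000e-04] [ 0.    0.06 -0.56] 0.035086361849274245
[464. 244.] 428 circ [ 622.3 -145.4] 18.1 z 0.1056 0.1124 rgb [167.  32.  59.]
6.35 [0.653  0.1337 0.285 ] F [ 0.49 -0.41 -1.27] w 0.0355 tiltdeg 0.3
trans [0.04 0.14 1.83] rot [-0.     0.038  0.026]
```

View pics/w4.png

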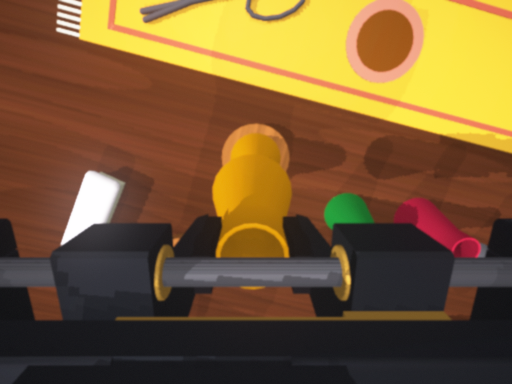

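>>> {"name": "arm_command", "arguments": {"deltas": [{"translation": [0.05, 0.1, 0.5], "rotation": [0, 0.04, 0.03], "hand": 0}, {"translation": [0, 0, 0.6], "rotation": [0, 0, 0], "hand": 0}, {"translation": [0, 0, 0.5], "rotation": [0, 0, 0], "hand": 0}, {"translation": [0, 0, 0], "rotation": [0, 0, 0], "hand": 0}]}}

```text
t: 6.75
ee_pos: [0.654, 0.1267, 0.2357]
orientation: [0.993, 0.117, 0.0, 0.0]
ft_force: [-0.8, 0.5, -0.6]
width: 0.0352
```

```bash
python3 g.py 0.656 0.1305 0.22
cat > sd.py <<'E'
import sys
from plant import bot
from h import *
n=sys.argv[1]
for cam in ["side","top"]:
    s=bot.observe();p,d=bot.grab_frame(cam);c=bot.get_calibration(cam)
    cv2.imwrite(f"pics/{n}_{cam}.png",cv2.resize(p[:,:,::-1][60:320,40:300] if cam=="side" else p[:,:,::-1][60:200,110:300],None,fx=2.2,fy=2.2))
    W=cloud(d,c);hsv=cv2.cvtColor(p,cv2.COLOR_RGB2HSV)
    g=(d>0)&(np.hypot(W[...,0]-.656,W[...,1]-.13)<.06)&(hsv[...,0]>15)&(hsv[...,0]<32)&(hsv[...,1]>170)
    t=W[g];print(cam,s['ee_pos'].round(4),g.sum())
    # circle fit per height slice, gold only
    for z in np.arange(.03,.26,.01):
        q=t[abs(t[:,2]-z)<.005][:,:2]
        if len(q)<25: continue
        A=np.c_[2*q,np.ones(len(q))];x=np.linalg.lstsq(A,(q**2).sum(1),rcond=None)[0]
        print(round(z,2),len(q),x[:2].round(4),'r',np.sqrt(x[2]+x[:2]@x[:2]).round(4))
E
python3 sd.py s2;python3 g.py 0.656 0.1305 0.22
```

```text
6.75 [0.654  0.1267 0.2357] F [-0.82  0.53 -0.61] w 0.0352 tiltdeg 0.05
trans [ 0.1  -0.11  0.52] rot [ 0.007 -0.    -0.028]
side [0.654  0.1267 0.2357] 3148
0.03 189 [0.6557 0.1307] r 0.0342
0.04 165 [0.6557 0.1306] r 0.032
0.05 167 [0.6554 0.131 ] r 0.0296
0.06 161 [0.6556 0.1308] r 0.0276
0.07 140 [0.6551 0.1313] r 0.025
0.08 136 [0.655  0.1312] r 0.0227
0.09 125 [0.6552 0.1311] r 0.0208
0.1 116 [0.6552 0.1312] r 0.0187
0.11 176 [0.6536 0.1328] r 0.0132
0.14 159 [0.652  0.1268] r 0.0333
0.15 206 [0.6517 0.1271] r 0.0311
0.16 192 [0.6518 0.1269] r 0.029
0.17 186 [0.6516 0.1271] r 0.0269
0.18 175 [0.6522 0.1269] r 0.025
0.19 156 [0.6518 0.1271] r 0.0224
0.2 151 [0.6513 0.1274] r 0.02
0.21 125 [0.6518 0.1273] r 0.0182
0.22 76 [0.6596 0.1292] r 0.0243
0.23 74 [0.6516 0.1264] r 0.0172
0.24 131 [0.6514 0.1269] r 0.0167
0.25 46 [0.6523 0.1267] r 0.0175
top [0.6544 0.1267 0.2372] 702
0.03 63 [0.6565 0.1297] r 0.0341
0.04 62 [0.6565 0.1298] r 0.032
0.05 56 [0.6559 0.1295] r 0.0294
0.06 54 [0.6564 0.1297] r 0.0275
0.07 45 [0.6567 0.1298] r 0.0256
0.08 31 [0.6572 0.1307] r 0.0245
0.14 44 [0.6541 0.1262] r 0.0338
0.15 62 [0.6541 0.1257] r 0.0318
0.16 62 [0.6532 0.1242] r 0.0284
0.17 55 [0.6532 0.1242] r 0.0261
0.18 48 [0.6528 0.1235] r 0.023
0.19 33 [0.6528 0.1231] r 0.0203
0.2 27 [0.6508 0.118 ] r 0.0135
6.85 [0.6548 0.127  0.2382] F [ 0.74  0.5  -0.67] w 0.0354 tiltdeg 0.26
trans [ 0.06 -0.1   0.61] rot [ 0.013 -0.029 -0.027]
```

View pics/s2_side.png

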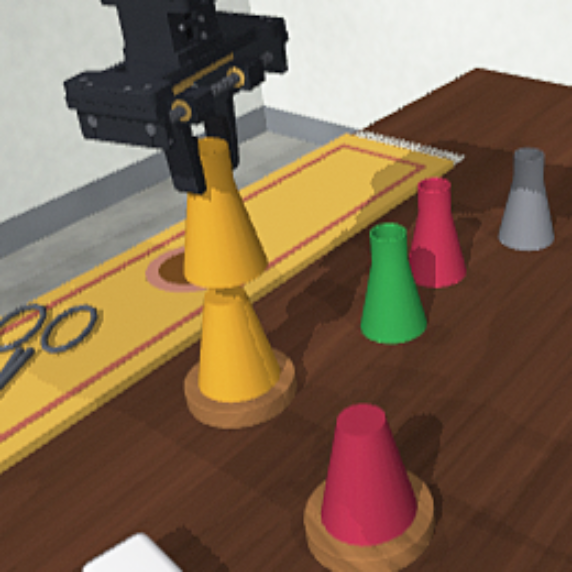

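Side crop: the sleeve hangs upright, its foot just above the peg top. Slice fits put it about (3, 4) mm off axis, so the TCP target is about (0.657,0.131). Nested TCP z should be about 0.139. Descending in stages.

>>> {"name": "arm_command", "arguments": {"deltas": [{"translation": [0.11, -0.1, 0.3], "rotation": [0, 0, -0.03], "hand": 0}, {"translation": [0, 0, 0.5], "rotation": [0, 0, 0], "hand": 0}, {"translation": [0, 0, 0.5], "rotation": [0, 0, 0], "hand": 0}, {"translation": [0, 0, 0.3], "rotation": [0, 0, 0], "hand": 0}, {"translation": [0, 0, 0], "rotation": [0, 0, 0], "hand": 0}]}}

```text
t: 7.35
ee_pos: [0.6591, 0.1305, 0.1915]
orientation: [0.993, 0.119, 0.005, 0.001]
ft_force: [0.4, 0.4, -1.1]
width: 0.0353
```

```bash
python3 g.py 0.6573 0.1307 0.16
```

```text
7.35 [0.6591 0.1305 0.1915] F [ 0.43  0.38 -1.08] w 0.0353 tiltdeg 0.63
trans [-0.07 -0.02  1.05] rot [ 0.023 -0.075  0.005]
```

>>> {"name": "arm_command", "arguments": {"deltas": [{"translation": [-0.06, -0.02, 0.3], "rotation": [0.02, -0.07, 0], "hand": 0}, {"translation": [0, 0, 0.3], "rotation": [0, 0, 0], "hand": 0}, {"translation": [0, 0, 0.2], "rotation": [0, 0, 0], "hand": 0}, {"translation": [0, 0, 0], "rotation": [0, 0, 0], "hand": 0}]}}

```text
t: 7.75
ee_pos: [0.6577, 0.1308, 0.1669]
orientation: [0.993, 0.12, 0.001, 0.0]
ft_force: [-0.2, 0.1, -1.2]
width: 0.0351
```

```bash
python3 g.py 0.6573 0.1307 0.145; python3 sd.py s3 | head -22; python3 g.py 0.6573 0.1307 0.145
```

```text
7.75 [0.6577 0.1308 0.1669] F [-0.23  0.14 -1.24] w 0.0351 tiltdeg 0.12
trans [-0.02 -0.    0.73] rot [ 0.004 -0.015  0.006]
side [0.6577 0.1308 0.1669] 2227
0.03 185 [0.6558 0.1308] r 0.0342
0.04 173 [0.6553 0.131 ] r 0.0317
0.05 166 [0.6553 0.131 ] r 0.0295
0.06 100 [0.6552 0.1311] r 0.0276
0.07 130 [0.656  0.1311] r 0.0333
0.08 188 [0.6559 0.1311] r 0.0315
0.09 174 [0.6559 0.131 ] r 0.0294
0.1 167 [0.6557 0.1313] r 0.0269
0.11 154 [0.656  0.1308] r 0.0251
0.12 140 [0.6555 0.1312] r 0.0227
0.13 131 [0.6559 0.131 ] r 0.0208
0.14 114 [0.6551 0.1317] r 0.0181
0.15 68 [0.6449 0.1368] r 0.0098
0.16 71 [0.6555 0.1311] r 0.017
0.17 110 [0.655  0.1307] r 0.0166
0.18 59 [0.6554 0.1311] r 0.0169
top [0.6579 0.1308 0.1675] 400
0.03 51 [0.657  0.1299] r 0.0343
0.04 49 [0.6571 0.13  ] r 0.0324
0.05 28 [0.6578 0.1303] r 0.0314
0.07 31 [0.6575 0.1301] r 0.0334
7.85 [0.658  0.1308 0.168 ] F [ 0.57  0.11 -1.41] w 0.0352 tiltdeg 0.21
trans [-0.03 -0.    0.77] rot [ 0.007 -0.025  0.007]
```

View pics/s3_side.png

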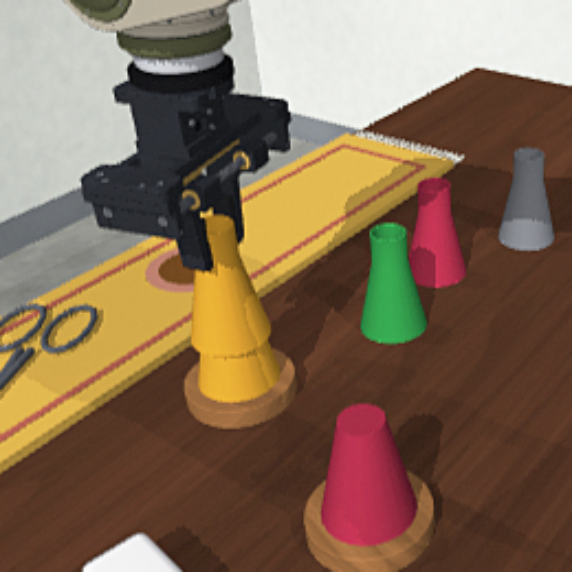

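Side crop: the sleeve is over the peg, on axis to within 0.5 mm, with its foot about 28 mm above the nested height. Going down slowly and watching force.

>>> {"name": "arm_command", "arguments": {"deltas": [{"translation": [-0.03, 0, 0.25], "rotation": [0, -0.02, 0], "hand": 0}, {"translation": [0, 0, 0.25], "rotation": [0, 0, 0], "hand": 0}, {"translation": [0, 0, 0.15], "rotation": [0, 0, 0], "hand": 0}, {"translation": [0, 0, 0], "rotation": [0, 0, 0], "hand": 0}]}}

```text
t: 8.25
ee_pos: [0.6573, 0.1306, 0.1474]
orientation: [0.993, 0.12, 0.001, 0.001]
ft_force: [-0.1, -1.0, -1.3]
width: 0.035
```

```bash
python3 g.py 0.6573 0.1307 0.139
```

```text
8.25 [0.6573 0.1306 0.1474] F [-0.11 -1.01 -1.34] w 0.035 tiltdeg 0.11
trans [-0.   -0.    0.28] rot [ 0.009 -0.011  0.007]
```

>>> {"name": "arm_command", "arguments": {"deltas": [{"translation": [0, 0, 0.1], "rotation": [0, 0, 0], "hand": 0}, {"translation": [0, 0, 0.05], "rotation": [0, 0, 0], "hand": 0}, {"translation": [0, 0, 0], "rotation": [0, 0, 0], "hand": 0}]}}

```text
t: 8.55
ee_pos: [0.6574, 0.1306, 0.1426]
orientation: [0.993, 0.12, 0.001, 0.0]
ft_force: [0.4, 0.7, -1.6]
width: 0.035
```

```bash
python3 g.py 0.6573 0.1307 0.139
```

```text
8.55 [0.6574 0.1306 0.1426] F [ 0.4   0.7  -1.59] w 0.035 tiltdeg 0.13
trans [-0.   -0.01  0.12] rot [ 0.009 -0.013  0.006]
```

>>> {"name": "arm_command", "arguments": {"deltas": [{"translation": [0, 0, 0.04], "rotation": [0, 0, 0], "hand": 0}, {"translation": [0, 0, 0], "rotation": [0, 0, 0], "hand": 0}]}}

```text
t: 8.75
ee_pos: [0.6575, 0.1306, 0.1415]
orientation: [0.993, 0.12, 0.001, 0.0]
ft_force: [-0.3, 0.1, -1.2]
width: 0.0351
```

```bash
python3 g.py 0.6573 0.1307 0.139
```

```text
8.75 [0.6575 0.1306 0.1415] F [-0.34  0.12 -1.23] w 0.0351 tiltdeg 0.15
trans [-0.01 -0.01  0.08] rot [ 0.009 -0.016  0.006]
```

>>> {"name": "arm_command", "arguments": {"deltas": [{"translation": [0, 0, 0.03], "rotation": [0, 0, 0], "hand": 0}, {"translation": [0, 0, 0], "rotation": [0, 0, 0], "hand": 0}]}}

```text
t: 8.95
ee_pos: [0.6575, 0.1306, 0.1408]
orientation: [0.993, 0.12, 0.001, 0.0]
ft_force: [-0.3, -0.1, -0.9]
width: 0.0352
```

```bash
python3 g.py 0.6573 0.1307 0.139; python3 sd.py s4|head -18
```

```text
8.95 [0.6575 0.1306 0.1408] F [-0.31 -0.05 -0.93] w 0.0352 tiltdeg 0.15
trans [-0.01 -0.    0.06] rot [ 0.009 -0.017  0.006]
side [0.6575 0.1306 0.1408] 1811
0.03 184 [0.6556 0.1309] r 0.0341
0.04 140 [0.6558 0.1307] r 0.0331
0.05 183 [0.6556 0.1308] r 0.0325
0.06 162 [0.6554 0.1308] r 0.0302
0.07 170 [0.6551 0.1311] r 0.0277
0.08 150 [0.6556 0.1309] r 0.0257
0.09 133 [0.6556 0.1309] r 0.0238
0.1 137 [0.6551 0.1311] r 0.0213
0.11 122 [0.6555 0.1309] r 0.0192
0.12 71 [0.6544 0.1325] r 0.0164
0.13 60 [0.6585 0.1336] r 0.02
0.14 100 [0.655  0.1308] r 0.0168
0.15 101 [0.6552 0.1304] r 0.0169
top [0.6576 0.1306 0.1408] 293
0.03 43 [0.6571 0.1296] r 0.0343
0.05 46 [0.6568 0.1301] r 0.033
0.06 44 [0.6564 0.1292] r 0.0298
```

View pics/s4_side.png

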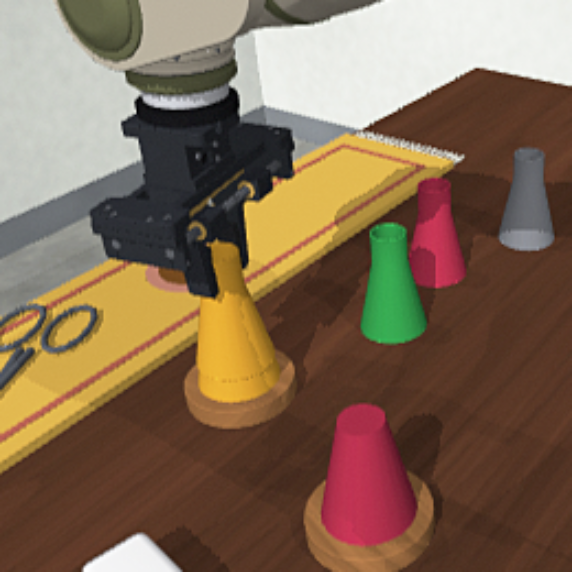

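Side crop: the foot is at about z 0.042, nearly nested, with no contact yet. Continuing in 0.6–0.9 mm steps.

>>> {"name": "arm_command", "arguments": {"deltas": [{"translation": [0, 0, 0.03], "rotation": [0, 0, 0], "hand": 0}, {"translation": [0, 0, 0], "rotation": [0, 0, 0], "hand": 0}]}}

```text
t: 9.25
ee_pos: [0.6575, 0.1307, 0.1403]
orientation: [0.993, 0.12, 0.001, 0.0]
ft_force: [-1.0, -0.1, -1.4]
width: 0.0351
```

>>> {"name": "arm_command", "arguments": {"deltas": [{"translation": [0, 0, 0.03], "rotation": [0, 0, 0], "hand": 0}, {"translation": [0, 0, 0], "rotation": [0, 0, 0], "hand": 0}]}}

```text
t: 9.45
ee_pos: [0.6576, 0.1307, 0.1403]
orientation: [0.993, 0.12, 0.002, 0.001]
ft_force: [-0.9, 0.3, -1.4]
width: 0.035
```

>>> {"name": "arm_command", "arguments": {"deltas": [{"translation": [0, 0, 0.04], "rotation": [0, 0, 0], "hand": 0}, {"translation": [0, 0, 0], "rotation": [0, 0, 0], "hand": 0}]}}

```text
t: 9.65
ee_pos: [0.6576, 0.1307, 0.1402]
orientation: [0.993, 0.12, 0.002, 0.001]
ft_force: [-2.2, -1.4, -1.2]
width: 0.035
```

```bash
python3 g.py 0.6573 0.1307 0.139
```

```text
9.65 [0.6576 0.1307 0.1402] F [-2.19 -1.41 -1.22] w 0.035 tiltdeg 0.23
trans [-0.01 -0.    0.04] rot [ 0.012 -0.026  0.009]
```

The descent has stalled at z 0.140 while the lateral force begins to rise (about 2 N), so the tapers have met. Letting go here.

>>> {"name": "arm_command", "arguments": {"deltas": [{"translation": [0, 0, 0], "rotation": [0, 0, 0], "hand": 0.5}, {"translation": [0, 0, 0], "rotation": [0, 0, 0], "hand": 0.7}, {"translation": [0, 0, 0], "rotation": [0, 0, 0], "hand": 0.9}, {"translation": [0, 0, 0], "rotation": [0, 0, 0], "hand": 0.9}, {"translation": [0, 0, 0], "rotation": [0, 0, 0], "hand": 0.9}]}}

```text
t: 10.15
ee_pos: [0.6581, 0.1306, 0.1396]
orientation: [0.993, 0.12, 0.003, 0.001]
ft_force: [0.3, 1.9, -0.8]
width: 0.0729
```

```bash
python3 g.py 0.6573 0.1307 0.24; python3 sd.py s5|head -16
```

```text
10.15 [0.6581 0.1306 0.1396] F [ 0.32  1.88 -0.77] w 0.0729 tiltdeg 0.3
trans [-0.01 -0.   -3.35] rot [ 0.014 -0.035  0.007]
side [0.6581 0.1306 0.1396] 1915
0.03 178 [0.6556 0.1308] r 0.0342
0.04 143 [0.6562 0.1306] r 0.0335
0.05 174 [0.6557 0.1307] r 0.0324
0.06 167 [0.6554 0.1308] r 0.0301
0.07 159 [0.6554 0.131 ] r 0.028
0.08 159 [0.6553 0.131 ] r 0.0257
0.09 133 [0.6551 0.1313] r 0.0232
0.1 128 [0.6554 0.1311] r 0.0214
0.11 108 [0.6541 0.1318] r 0.0179
0.12 93 [0.6451 0.1398] r 0.0115
0.13 93 [0.6545 0.1327] r 0.0164
0.14 151 [0.6554 0.1311] r 0.0173
0.15 123 [0.655  0.1315] r 0.0165
top [0.6581 0.1306 0.1396] 316
0.03 45 [0.6571 0.13  ] r 0.0347
```

View pics/s5_side.png

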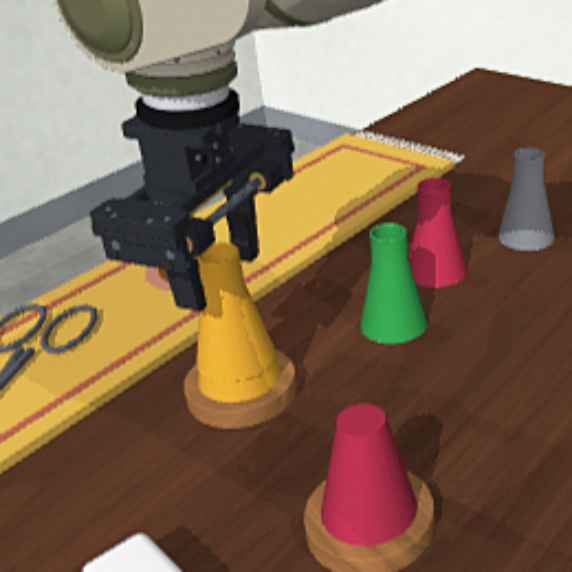

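Side crop: the sleeve sits upright on the peg with its foot line just clear of the wooden foot, and the fingers stand open on both sides of the nose at (220,250). Retreating straight up.

>>> {"name": "arm_command", "arguments": {"deltas": [{"translation": [0, 0, -0.2], "rotation": [0, 0, 0], "hand": 0.95}, {"translation": [0, 0, -0.4], "rotation": [0, 0, 0], "hand": 0.95}, {"translation": [0, 0, -0.6], "rotation": [0, 0, 0], "hand": 0.95}, {"translation": [0, 0, -0.8], "rotation": [0, 0, 0], "hand": 0.95}, {"translation": [0, 0, -0.8], "rotation": [0, 0, 0], "hand": 0.95}, {"translation": [0, 0, -0.8], "rotation": [0, 0, 0], "hand": 0.95}, {"translation": [0, 0, -0.4], "rotation": [0, 0, 0], "hand": 0.95}, {"translation": [0, 0, 0], "rotation": [0, 0, 0], "hand": 0.95}]}}

```text
t: 11.05
ee_pos: [0.6573, 0.1308, 0.2714]
orientation: [0.993, 0.12, 0.005, 0.001]
ft_force: [0.0, -0.6, -0.3]
width: 0.0839
```

```bash
python3 sd.py s6|head -18
python3 - <<'E'
from plant import bot
from h import *
s=bot.observe();print(s['t'],s['ee_pos'],s['ft_force'])
p,d=bot.grab_frame("side");W=cloud(d,bot.get_calibration("side"))
m=(d>0)&(np.hypot(W[...,0]-.6555,W[...,1]-.131)<.03)&(W[...,2]<.18)
print('top of sleeve',np.percentile(W[m][:,2],[95,99,100]).round(4))
E
```

```text
side [0.6573 0.1308 0.2714] 1963
0.03 188 [0.656  0.1304] r 0.0345
0.04 142 [0.6561 0.1304] r 0.0336
0.05 170 [0.6558 0.1306] r 0.0325
0.06 171 [0.6552 0.1309] r 0.0299
0.07 163 [0.6553 0.1312] r 0.0278
0.08 151 [0.6555 0.1312] r 0.0257
0.09 136 [0.6553 0.1311] r 0.0234
0.1 131 [0.655  0.1314] r 0.0211
0.11 120 [0.6551 0.1313] r 0.0189
0.12 96 [0.6557 0.1309] r 0.0175
0.13 97 [0.6555 0.1309] r 0.0172
0.14 148 [0.6553 0.1314] r 0.0167
0.15 144 [0.655  0.1311] r 0.0167
top [0.6572 0.1308 0.2705] 841
0.03 55 [0.657  0.1303] r 0.0347
0.04 27 [0.657  0.1301] r 0.0339
0.05 72 [0.6569 0.1301] r 0.0329
11.15 [0.6568967  0.13073115 0.26905005] [-0.77321056 -0.26864626 -1.26794143]
top of sleeve [0.1492 0.1512 0.1522]
```

View pics/s6_side.png

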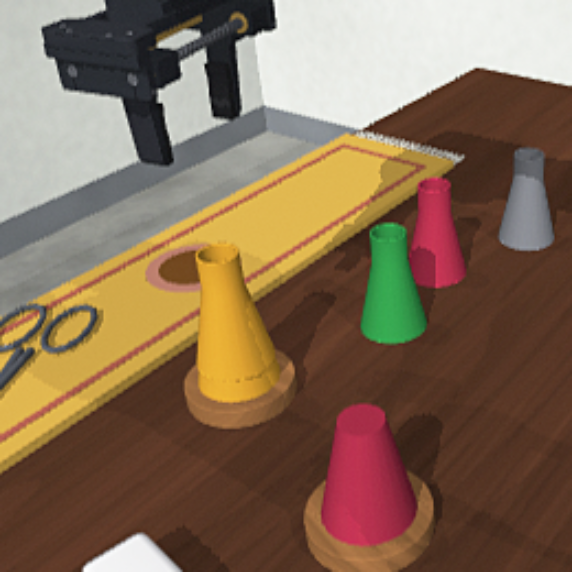

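View pics/s6_top.png

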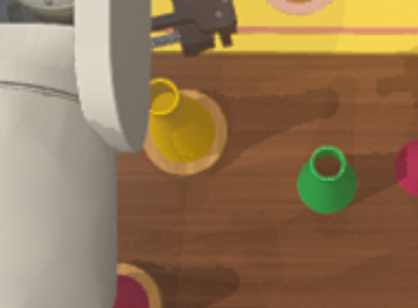

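Both views show the gold sleeve upright and nested on the gold peg. Its axis is vertical within 0.5 mm, its top at about 0.151 and its foot at about 0.04, and the gripper is clear. The bystanders are unmoved and the rose peg is empty.

```bash
python3 -c "
from plant import bot
print(bot.job_done())"
```

```text
the job is handed in; nothing more can be done
None
```

The gold sleeve is nested wide end down on the gold peg, and the job was handed in at about 11.2 s of the 38 s allowed.

- **Placing:** I gripped the sleeve by its nose and lined it up with the peg using slice fits from the side camera. I lowered it in sub-millimetre steps and let go as the tapers met. At that point the descent stalled at TCP z 0.140, with about 2 N sideways and no upward push.
- **Last checks:** The side camera shows the sleeve upright and on the peg's axis to within about 0.5 mm. Its top is at about 0.151 m and its foot at about 0.04 m, clear of the wooden foot. The gripper is clear, the rose, green and grey sleeves are standing where they were, and the rose peg is empty. The turquoise sleeve was out of the last views; it was still standing when last seen, just after the lift.
- **Disagreements:** The top camera puts the peg about 1.5 mm further in x than the side camera does, which is within the stated calibration accuracy. The vertical force never showed contact clearly, so I judged it from the stall and the sideways force.

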